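# Load the dry-block heater in rack order

### The job

Move the four screw-cap tubes from the magenta rack into the dry-block heater in the same order: the tube at the taped end of the rack goes into the well next to the control panel, the next one into the next well, and so on along the row. Lower each tube, without dropping it, until it stands fully home in its well. Leave the rack and everything else standing where it is.

Things in the scene. Friction and masses are not known exactly. Their poses are not given: they have to be found in the camera images.
- tube_a: one of four identical screw-cap tubes, at the start in the rack's hole at the taped end. Dark body 28 mm in diameter, conical foot, blue ribbed cap 36 mm in diameter, 125 mm tall in all, about 55 g. Origin at the foot's tip on the axis, z up; the cap is 103 to 125 mm above it. Grip the cap across the row: along the row caps are only 6 to 8 mm apart
- tube_b: one of four identical screw-cap tubes, at the start in the second hole from the rack's taped end. Dark body 28 mm in diameter, conical foot, blue ribbed cap 36 mm in diameter, 125 mm tall in all, about 55 g. Origin at the foot's tip on the axis, z up; the cap is 103 to 125 mm above it. Grip the cap across the row: along the row caps are only 6 to 8 mm apart
- tube_c: one of four identical screw-cap tubes, at the start in the third hole from the rack's taped end. Dark body 28 mm in diameter, conical foot, blue ribbed cap 36 mm in diameter, 125 mm tall in all, about 55 g. Origin at the foot's tip on the axis, z up; the cap is 103 to 125 mm above it. Grip the cap across the row: along the row caps are only 6 to 8 mm apart
- tube_d: one of four identical screw-cap tubes, at the start in the hole farthest from the rack's taped end. Dark body 28 mm in diameter, conical foot, blue ribbed cap 36 mm in diameter, 125 mm tall in all, about 55 g. Origin at the foot's tip on the axis, z up; the cap is 103 to 125 mm above it. Grip the cap across the row: along the row caps are only 6 to 8 mm apart
- rack: magenta rack 55 x 183 mm, loose, at any yaw. Origin under its centre, z up; four holes along its y axis at y = +64, +21.5, -21.5, -64 mm (x = 0); deck 94 mm, end walls 101 mm high; tube feet stand at z = 4 mm. Off-white tape, 40 mm wide, is stuck over the top and outside of its +y end, so the hole at y = +64 mm is the one at the taped end
- heater: fixed heater, white housing 104 mm wide, x = -165 to +112 mm, lower grey control panel with dark display at the -x end. Origin on the bench under the middle of the well row, z up. Aluminium block 196 x 70 mm, top at z = 80 mm, round wells at x = -66 (by the panel), -22, 22, 66 mm, y = 0: 32 mm wide, 3 mm chamfer, floor at z = 12 mm (a tube fully home has its origin there)
- beaker: glass beaker, 51 mm in diameter, 64 mm tall, loose, standing between and behind the rack and the heater; origin at the centre of its underside, z up. To be left alone
- marker: black-capped white marker pen, 17 x 135 mm, lying between the rack and the heater; origin under its middle, y along the pen. To be left alone
Things that resemble listed ones, but are neither listed nor needed, are in the scene too. What is shaped like the tube_b but purple is not meant.

How it is judged:
By the outcome, as a careful person would: the job done as asked, in the order asked, and still so for the second after the job is handed in, with the robot touching nothing.
It also fails if it takes over 120 s, if anything falls off the work surface, if the arm or the gripper's body presses on something with over 40 N, if the wrist force passes 120 N, or if a joint passes its speed limit or range.

### The arm

A 6-joint arm with a two-finger parallel gripper is mounted at the origin on a cart in front of the work surface, level with it; the furniture and walls round the work are solid. World frame = base frame: x ahead of the robot, y to its left, z up, the work surface at z = 0. Lengths are in m, angles in rad, forces in N, time in s.
With the tool pointing down it reaches from about 0.35 to 0.975 m from the base axis. Payload 4.9 kg.
Tool frame: the origin (TCP) lies midway between the tips of the shut fingers; the grasp point (between the pads) lies ctrl.tcp_to_grasp behind it (ctrl.tcp_to_grasp is the distance from the TCP to the grasp point, in m); z points along the fingers, y is the direction in which the jaws open and shut (so a half turn about z gives the same grasp; the last joint's range is limited). The gripper opens to 85 mm and grips with 20 to 120 N. Pads are 22 mm wide; open, the fingers measure 114 mm over their backs; the gripper's body (76 mm by 85 mm) begins 54 mm behind the grasp point. The pads swing forward as they close: fully open they stand 13 mm farther back than shut.
Start: joints at [1.077, 0.053, 1.613, -0, 1.476, -0.119], TCP at [0.229, 0.582, 0.231] pointing down, gripper open.
Joint ranges: [-3.01, 3.01], [-1.01, 2.22], [0.06, 2.58], [-1.02, 4.17], [0.09, 2.62], [-3.14, 3.14]. Speed limits (rad/s): [2.57, 2.57, 3.14, 3.14, 3.14, 3.14].

### API

Orientations are given as a rotation vector (axis times angle).
In Python, from station import ctrl, get_image, calibration, finish_job, models gives the robot as it stands.
- The arm moves only by the shell command python3 -m creep 'ROWS' [FORCE]. ROWS is JSON, a list of rows, each a list of 7 numbers: the opening, from 0 (shut) to 1 (fully open), then the shift along the tool's x, y, z in m, then the turn, a rotation vector about the tool's x, y, z in degrees. A call has 1 to 20 rows; each row shifts and turns the commanded pose from where the row before left it, along the tool's axes as they then stand; what a row does not reach is not made up. A row lasts 1/10 s, in which the tool goes at most 50 mm and 8.59 degrees, less where a joint would pass 70% of its speed; a pose out of reach is approached as far as the arm can. A call with a gripper value outside its range is refused whole. The fingers move at their own pace and stop on an object; FORCE is the grip in N (left out, the last holds). Time passes only in rows, so rows that do not move let the fingers close. It gives the time, the measured TCP pose, the force and the opening at its end, in the units of the state.
- ctrl.get_obs(): the state, without advancing time (a new reading comes with each control period).
- get_image(name): name is "scene" or "top"; returns the picture (420x560x3 uint8, red, green, blue); there is no depth.
- calibration(name): a dict with "mtx" (3x3 intrinsics, pixels), "R" (3x3) and "t" (3): a world point X has camera coordinates R X + t. Camera axes: x right, y down, z forward; pixel columns grow to the right and rows downward; lengths in m; the calibration is good to about 2 mm. A picture is of the moment at which its call begins. calibration takes no time and is no camera call.
- finish_job(): hands the job in, once; it reports no verdict.
Trained networks look in the newest picture that a camera, given by its name, has taken for a name from the list of things; names that differ only in an ending like _2 or _b are one class to them, and where a whole thing is asked for, a point or a joint stands for the part that bears it (a point fixed in the world has none). Each returns a list of dicts, best first, with "conf" (0 to 1); they miss things now and then, are a little off and sometimes report something else, mostly with a low value. They report only what shows in the picture. A call takes as long as a camera call. They do not tell look-alikes from the thing itself.
- models.search_frame(camera, name): "extent" ([left, top, right, bottom] in pixels, round what is visible of it).
The state is a dict: "t": time; "q": joint angles; "dq": joint speeds; "effort": joint torques, N m; "tool_pos": TCP position; "tool_rot": TCP orientation; "contact_force": force on the tool from outside, world axes, zero at the start; "wrist_torque": the same for the moment, N m; "opening": finger opening in m.
Only numpy, scipy, OpenCV 4.12 (cv2) and the standard library are available. Lean on these libraries where they do the work, as an engineer would, in place of code of your own. Each camera call takes 0.05 s, during which the arm holds its last target. There are 200 camera calls.

## Working session

There is one attempt and no reset: what is moved stays moved. The work goes in short steps, Python scripts to look and compute and a shell command to move; the robot and the scene stay as the last step left them, time stands still between calls to the robot, and variables do not carry over. Pictures are saved under pics/ and viewed, about 12 in all and at most 16, crops included, and the job is handed in when it is done.

```bash
ls; mkdir -p pics
python3 - <<'E'
from station import ctrl,get_image,calibration,models
import cv2,numpy as np
for n in("scene","top"):
    im=get_image(n); cv2.imwrite(f"pics/{n}0.png",cv2.cvtColor(im,cv2.COLOR_RGB2BGR))
    c=calibration(n); print(n,np.round(c["mtx"],1).tolist(),np.round(c["R"],3).tolist(),np.round(c["t"],3).tolist())
    for k in("tube_a","rack","heater"):
        print(k,[(np.round(d["extent"]).tolist(),round(d["conf"],2)) for d in models.search_frame(n,k)])
o=ctrl.get_obs();print(o,ctrl.tcp_to_grasp)
E
```

```text
pics
scene [[504.0, 0.0, 282.6], [0.0, 504.0, 217.4], [0.0, 0.0, 1.0]] [[0.847, -0.531, -0.006], [-0.302, -0.474, -0.827], [0.436, 0.703, -0.562]] [-0.447, 0.174, 1.118]
tube_a [([293.0, 246.0, 311.0, 297.0], 0.83), ([361.0, 257.0, 377.0, 308.0], 0.81), ([318.0, 218.0, 332.0, 238.0], 0.62), ([300.0, 236.0, 318.0, 259.0], 0.46)]
rack [([284.0, 231.0, 339.0, 313.0], 0.76)]
heater [([166.0, 148.0, 266.0, 197.0], 0.94)]
top [[459.2, 0.0, 278.6], [0.0, 459.2, 209.9], [0.0, 0.0, 1.0]] [[0.02, -0.999, -0.028], [-0.988, -0.015, -0.152], [0.151, 0.03, -0.988]] [-0.027, 0.527, 0.955]
tube_a [([384.0, 242.0, 405.0, 259.0], 0.85), ([430.0, 206.0, 462.0, 226.0], 0.82), ([369.0, 221.0, 389.0, 241.0], 0.81), ([358.0, 204.0, 377.0, 221.0], 0.66), ([395.0, 257.0, 418.0, 277.0], 0.65)]
rack [([344.0, 196.0, 423.0, 290.0], 0.78), ([370.0, 223.0, 391.0, 244.0], 0.29)]
heater [([95.0, 162.0, 178.0, 301.0], 0.58)]
{'t': 0.4, 'q': array([ 1.07700669e+00,  5.27939833e-02,  1.61308190e+00, -7.85757320e-06,
        1.47600058e+00, -1.18995667e-01]), 'dq': array([-0.00099298, -0.00296228, -0.00217055,  0.00157093,  0.00022865,
       -0.00027416]), 'effort': array([-3.28760643e-04, -3.93051982e+01, -3.69809318e+01, -1.54234099e-04,
        2.46640273e-03,  1.72201248e-05]), 'tool_pos': array([0.22875288, 0.58152788, 0.23113647]), 'tool_rot': array([-5.85269553e-01, -3.08651467e+00,  4.28734877e-04]), 'contact_force': array([0.17114136, 0.43718216, 0.01181043]), 'wrist_torque': array([-0.02911155, -0.03437572,  0.04775648]), 'opening': 0.08548759737239126} 0.0187
```

View pics/top0.png

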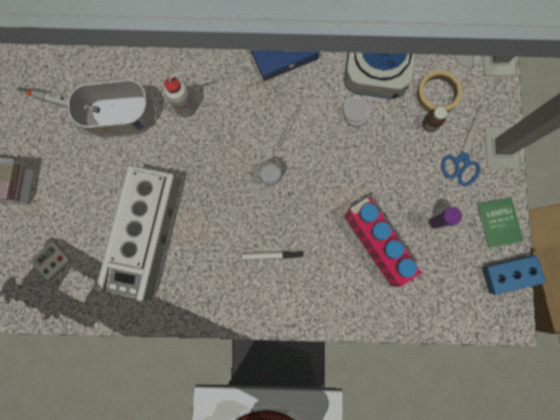

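View pics/scene0.png

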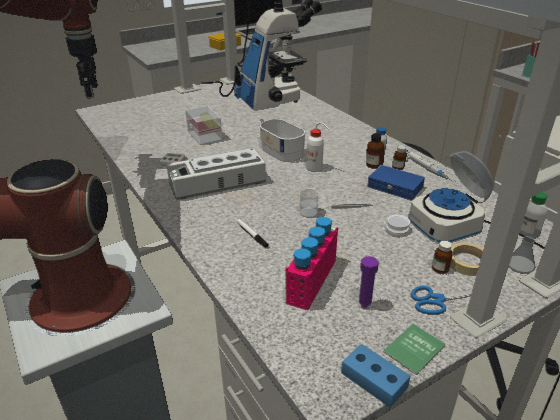

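```bash
cat > h.py <<'E'
import numpy as np,cv2
from station import ctrl,get_image,calibration,models
from scipy.optimize import least_squares
C={n:calibration(n) for n in("scene","top")}
def proj(n,X):
    c=C[n];Y=np.asarray(X)@np.array(c["R"]).T+c["t"];Y=Y@np.array(c["mtx"]).T;return Y[...,:2]/Y[...,2:]
def unproj(n,p,z):
    return least_squares(lambda v:proj(n,[v[0],v[1],z])-p,[.4,0]).x
def blobs(m,lo,hi):
    k,l,s,c=cv2.connectedComponentsWithStats(m.astype(np.uint8));return [(c[i],s[i]) for i in range(1,k) if lo<s[i][4]<hi]
def bgr(im):return cv2.cvtColor(im,cv2.COLOR_RGB2BGR)
E
python3 - <<'E'
from h import *
im=cv2.imread("pics/top0.png")
a=cv2.resize(im[150:310,85:185],None,fx=3.7,fy=3.7,interpolation=cv2.INTER_CUBIC)
b=cv2.resize(im[180:310,335:435],None,fx=3.7,fy=3.7,interpolation=cv2.INTER_CUBIC)
b=cv2.copyMakeBorder(b,0,a.shape[0]-b.shape[0],0,0,cv2.BORDER_CONSTANT)
cv2.imwrite("pics/crop1.png",np.hstack([a,b]))
hsv=cv2.cvtColor(im,cv2.COLOR_BGR2HSV)
m=cv2.inRange(hsv,(95,110,70),(115,255,255))>0
m[:, :340]=0;m[:,430:]=0;m[:190]=0
for c,s in blobs(m,80,2000):print("cap",c.round(1),s.tolist(),unproj("top",c,.121).round(4))
g=im.max(2);w=g<95
for c,s in blobs(w,80,600):
    if 90<c[0]<180 and 160<c[1]<300:print("dark",c.round(1),s.tolist(),unproj("top",c,.08).round(4))
E
```

```text
cap [368.9 212.4] [361, 204, 17, 18, 231] [ 0.5131 -0.1988]
cap [381.2 230.5] [373, 223, 17, 16, 232] [ 0.4776 -0.2225]
cap [394. 249.] [385, 241, 18, 17, 240] [ 0.4417 -0.2467]
cap [406.7 267.4] [398, 259, 18, 17, 245] [ 0.4065 -0.2705]
dark [144.4 188. ] [138, 182, 14, 13, 145] [0.5638 0.2653]
dark [139.1 208.1] [133, 202, 14, 14, 150] [0.5207 0.2737]
dark [133.9 228.4] [127, 222, 15, 14, 154] [0.4777 0.2819]
dark [128.6 249.3] [122, 243, 14, 14, 160] [0.4341 0.2899]
dark [124.2 277.8] [113, 271, 23, 15, 238] [0.3755 0.295 ]
```

View pics/crop1.png

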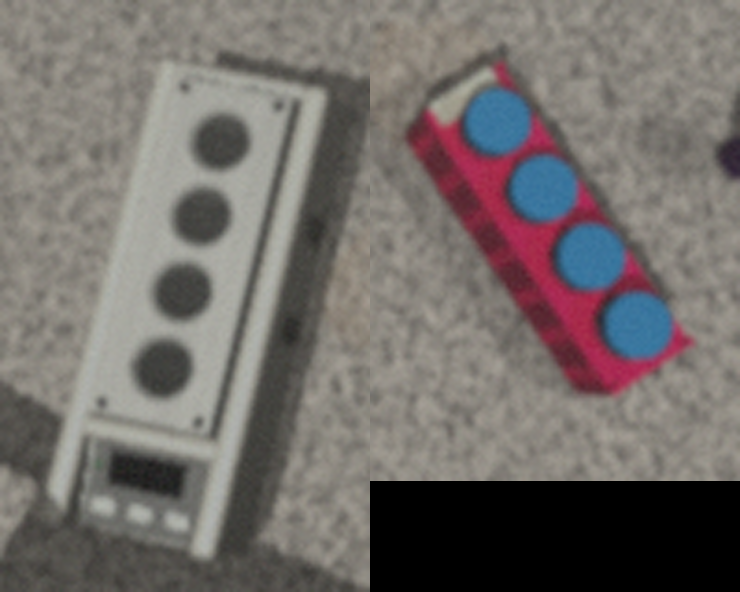

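```bash
cat >> h.py <<'E'
from scipy.spatial.transform import Rotation as Ro
CAPS=[(368.9,212.4),(381.2,230.5),(394.,249.),(406.7,267.4)]
WELL=[(128.6,249.3),(133.9,228.4),(139.1,208.1),(144.4,188.)]
def fitrow(P,off):
    P=np.array(P);f=lambda v:np.c_[v[0]+np.array(off)*np.cos(v[2]),v[1]+np.array(off)*np.sin(v[2])]
    a=P[-1]-P[0]
    if off[-1]<off[0]:a=-a
    r=least_squares(lambda v:(f(v)-P).ravel(),[*P.mean(0),np.arctan2(a[1],a[0])]);return f(r.x),r.x[2],np.abs(r.fun).max()
rackP,rackA,re=fitrow([unproj("top",c,.118) for c in CAPS],[.064,.0215,-.0215,-.064])
wellP,wellA,we=fitrow([unproj("top",c,.0785) for c in WELL],[-.066,-.022,.022,.066])
def go(xyz,ang):
    "shift in tool axes once jaw angle is ang-90 (tool x along row direction ang), plus tool-z turn needed"
    o=ctrl.get_obs();M=Ro.from_rotvec(o["tool_rot"]).as_matrix()
    cur=np.degrees(np.arctan2(M[1,0],M[0,0]));D=np.array(xyz)-o["tool_pos"];c,s=np.cos(ang),np.sin(ang)
    print("turn z %.1f"%((cur-np.degrees(ang)+180)%360-180),"shift mm",(1e3*np.array([D[0]*c+D[1]*s,D[0]*s-D[1]*c,-D[2]])).round(1),"tilt",M[2].round(4),"pos",o["tool_pos"].round(4),"t %.1f"%o["t"])
E
python3 -c "
from h import *
print(rackP.round(4),np.degrees(rackA),re,wellP.round(4),np.degrees(wellA),we)
go([*rackP[0],.231],rackA)"
```

```text
[[ 0.513  -0.1995]
 [ 0.4777 -0.2233]
 [ 0.4421 -0.2473]
 [ 0.4069 -0.2711]] 33.9835146164361 0.0004664397413780552 [[0.4344 0.2906]
 [0.4777 0.2824]
 [0.5209 0.2742]
 [0.5641 0.266 ]] -10.744651256633949 0.0002532597465357833
turn z 124.5 shift mm [-2.009e+02  8.065e+02  1.000e-01] tilt [ 0.e+00 -3.e-04 -1.e+00] pos [0.2288 0.5815 0.2311] t 0.4
```

```bash
python3 -m creep '[[1,0,0,0,0,0,8.3],[1,0,0,0,0,0,8.3],[1,0,0,0,0,0,8.3],[1,0,0,0,0,0,8.3],[1,0,0,0,0,0,8.3],[1,0,0,0,0,0,8.3],[1,0,0,0,0,0,8.3],[1,0,0,0,0,0,8.3],[1,0,0,0,0,0,8.3],[1,0,0,0,0,0,8.3],[1,0,0,0,0,0,8.3],[1,0,0,0,0,0,8.3],[1,0,0,0,0,0,8.3],[1,0,0,0,0,0,8.3],[1,0,0,0,0,0,8.3]]' 40
python3 -m creep '[[1,-0.005,0.0202,0,0,0,0],[1,-0.0103,0.0414,0,0,0,0],[1,-0.0103,0.0414,0,0,0,0],[1,-0.0103,0.0414,0,0,0,0],[1,-0.0103,0.0414,0,0,0,0],[1,-0.0103,0.0414,0,0,0,0],[1,-0.0103,0.0414,0,0,0,0],[1,-0.0103,0.0414,0,0,0,0],[1,-0.0103,0.0414,0,0,0,0],[1,-0.0103,0.0414,0,0,0,0],[1,-0.0103,0.0414,0,0,0,0],[1,-0.0103,0.0414,0,0,0,0],[1,-0.0103,0.0414,0,0,0,0],[1,-0.0103,0.0414,0,0,0,0],[1,-0.0103,0.0414,0,0,0,0],[1,-0.0103,0.0414,0,0,0,0],[1,-0.0103,0.0414,0,0,0,0],[1,-0.0103,0.0414,0,0,0,0],[1,-0.0103,0.0414,0,0,0,0],[1,-0.0103,0.0414,0,0,0,0]]'
python3 -c "
from h import *
go([*rackP[0],.1],rackA)"
```

```text
t: 1.9
tool_pos: [0.2288, 0.5816, 0.2313]
tool_rot: [3.007, 0.91, -0.0]
contact_force: [0.3, 0.2, 1.0]
opening: 0.0854
t: 3.9
tool_pos: [0.5143, -0.2012, 0.2315]
tool_rot: [3.004, 0.918, 0.001]
contact_force: [1.0, -0.3, 0.3]
opening: 0.0855
turn z 0.0 shift mm [-1.000e-01 -2.200e+00  1.315e+02] tilt [ 4.e-04  4.e-04 -1.e+00] pos [ 0.5143 -0.2012  0.2315] t 3.9
```

```bash
python3 -m creep '[[1,0,-0.002,0.02,0,0,0],[1,0,0,0.04,0,0,0],[1,0,0,0.03,0,0,0],[1,0,0,0,0,0,0]]'
python3 - <<'E'
from h import *
go([*rackP[0],.1],rackA)
a=bgr(get_image("scene"));b=bgr(get_image("top"))
a=cv2.resize(a[180:320,260:400],(390,390),interpolation=3);b=cv2.resize(b[170:310,320:460],(390,390),interpolation=3)
cv2.imwrite("pics/p2.png",np.hstack([a,b]))
E
```

```text
t: 4.3
tool_pos: [0.5095, -0.1961, 0.1358]
tool_rot: [-2.997, -0.917, 0.011]
contact_force: [-0.9, 0.6, -0.0]
opening: 0.0851
turn z 0.0 shift mm [ 1.   4.8 35.8] tilt [-0.0047 -0.0091 -0.9999] pos [ 0.5095 -0.1961  0.1358] t 4.3
```

View pics/p2.png

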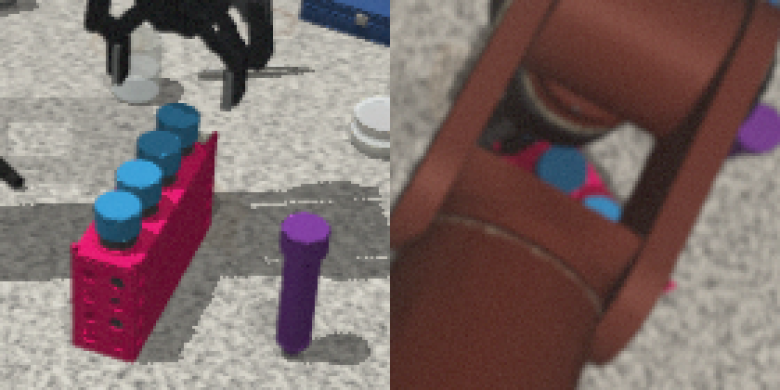

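```bash
python3 -m creep '[[1,0,0,0,0,0,0],[1,0,0,0,0,0,0],[1,0,0,0,0,0,0]]'
python3 -c "
from h import *
go([*rackP[0],.1],rackA)"
```

```text
t: 4.7
tool_pos: [0.5138, -0.1981, 0.1433]
tool_rot: [3.002, 0.919, 0.004]
contact_force: [-0.1, 0.4, 0.3]
opening: 0.0855
turn z 0.1 shift mm [-1.4  0.7 43.3] tilt [ 0.0015  0.0029 -1.    ] pos [ 0.5138 -0.1981  0.1433] t 4.7
```

```bash
python3 -m creep '[[1,-0.0005,0,0.01,0,0,0],[1,-0.0005,0,0.015,0,0,0],[1,0,0,0.01,0,0,0],[1,0,0,0.006,0,0,0],[1,0,0,0,0,0,0],[1,0,0,0,0,0,0],[1,0,0,0,0,0,0],[1,0,0,0,0,0,0]]'
python3 -c "
from h import *
go([*rackP[0],.1],rackA)"
```

```text
t: 5.5
tool_pos: [0.5124, -0.1985, 0.101]
tool_rot: [3.003, 0.919, 0.001]
contact_force: [-0.6, 0.5, 0.7]
opening: 0.0856
turn z 0.0 shift mm [-0.1  1.2  1. ] tilt [ 6.0e-04  1.1e-03 -1.0e+00] pos [ 0.5124 -0.1985  0.101 ] t 5.5
```

```bash
python3 -m creep '[[0.6,0,0.001,0,0,0,0],[0.4,0,0,0,0,0,0],[0.3,0,0,0,0,0,0],[0.2,0,0,0,0,0,0],[0,0,0,0,0,0,0],[0,0,0,0,0,0,0],[0,0,0,0,0,0,0]]' 40
python3 -c "
from h import *
go([*rackP[0],.1],rackA)"
```

```text
t: 6.2
tool_pos: [0.5127, -0.1991, 0.1006]
tool_rot: [3.004, 0.919, 0.0]
contact_force: [-0.4, 0.5, 3.0]
opening: 0.0349
turn z 0.0 shift mm [0.  0.5 0.6] tilt [ 2.e-04  3.e-04 -1.e+00] pos [ 0.5127 -0.1991  0.1006] t 6.2
```

```bash
python3 -m creep '[[0,0,0,-0.005,0,0,0],[0,0,0,-0.01,0,0,0],[0,0,0,-0.015,0,0,0],[0,0,0,-0.02,0,0,0],[0,0,0,-0.02,0,0,0],[0,0,0,-0.02,0,0,0],[0,0,0,-0.02,0,0,0],[0,0,0,-0.02,0,0,0],[0,0,0,-0.015,0,0,0],[0,0,0,-0.01,0,0,0],[0,0,0,0,0,0,6],[0,0,0,0,0,0,8],[0,0,0,0,0,0,8],[0,0,0,0,0,0,8],[0,0,0,0,0,0,8],[0,0,0,0,0,0,6.7],[0,0,0,0,0,0,0],[0,0,0,0,0,0,0],[0,0,0,0,0,0,0]]'
python3 - <<'E'
from h import *
go([*wellP[0],.256],wellA)
a=bgr(get_image("scene"));b=bgr(get_image("top"))
a=cv2.resize(a[150:320,240:410],(390,390),interpolation=3);b=cv2.resize(b[170:310,320:460],(390,390),interpolation=3)
cv2.imwrite("pics/p3.png",np.hstack([a,b]))
E
```

```text
t: 8.1
tool_pos: [0.5124, -0.1991, 0.2552]
tool_rot: [-3.128, 0.29, 0.0]
contact_force: [-0.1, 1.1, -0.6]
opening: 0.0349
turn z 0.2 shift mm [-167.9 -466.5   -0.8] tilt [-3.e-04 -1.e-04 -1.e+00] pos [ 0.5124 -0.1991  0.2552] t 8.1
```

View pics/p3.png

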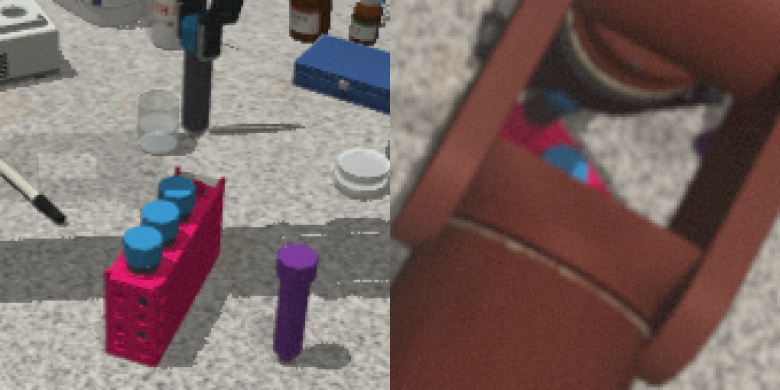

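```bash
python3 -m creep '[[0,-0.006,-0.0167,0,0,0,0],[0,-0.012,-0.0333,0,0,0,0],[0,-0.012,-0.0333,0,0,0,0],[0,-0.012,-0.0333,0,0,0,0],[0,-0.012,-0.0333,0,0,0,0],[0,-0.012,-0.0333,0,0,0,0],[0,-0.012,-0.0333,0,0,0,0],[0,-0.012,-0.0333,0,0,0,0],[0,-0.012,-0.0333,0,0,0,0],[0,-0.012,-0.0333,0,0,0,0],[0,-0.012,-0.0333,0,0,0,0],[0,-0.012,-0.0333,0,0,0,0],[0,-0.012,-0.0333,0,0,0,0],[0,-0.012,-0.0333,0,0,0,0],[0,-0.006,-0.0167,0,0,0,0],[0,0,0,0,0,0,0],[0,0,0,0,0,0,0],[0,0,0,0,0,0,0],[0,0,0,0,0,0,0]]'
python3 - <<'E'
from h import *
go([*wellP[0],.19],wellA)
E
```

```text
t: 10.1
tool_pos: [0.4339, 0.2895, 0.2554]
tool_rot: [3.128, -0.294, 0.0]
contact_force: [-0.5, -0.0, -0.7]
opening: 0.0354
turn z 0.0 shift mm [ 0.3 -1.2 65.4] tilt [ 1.e-04  1.e-04 -1.e+00] pos [0.4339 0.2895 0.2554] t 10.1
```

```bash
python3 -m creep '[[0,0,-0.001,0.01,0,0,0],[0,0,0,0.018,0,0,0],[0,0,0,0.018,0,0,0],[0,0,0,0.014,0,0,0],[0,0,0,0.008,0,0,0],[0,0,0,0,0,0,0],[0,0,0,0,0,0,0],[0,0,0,0,0,0,0]]'
python3 - <<'E'
from h import *
go([*wellP[0],.19],wellA)
a=bgr(get_image("scene"));b=bgr(get_image("top"))
for p in wellP:
    for im,n in((a,"scene"),): pass
print(proj("scene",np.c_[wellP,[.08]*4]).round(1).tolist(),proj("scene",[*wellP[0],.0905]).round(1))
a=cv2.resize(a[110:210,155:285],(780,600),interpolation=3)
cv2.imwrite("pics/p4.png",a)
E
```

```text
t: 10.9
tool_pos: [0.4346, 0.2915, 0.1884]
tool_rot: [-3.127, 0.292, -0.003]
contact_force: [0.7, -0.5, -1.5]
opening: 0.0347
turn z 0.1 shift mm [ 0.   1.  -1.6] tilt [ 0.0016 -0.0012 -1.    ] pos [0.4346 0.2915 0.1884] t 10.9
[[202.4, 162.2], [217.0, 159.5], [231.4, 156.9], [245.6, 154.4]] [202. 159.]
```

View pics/p4.png

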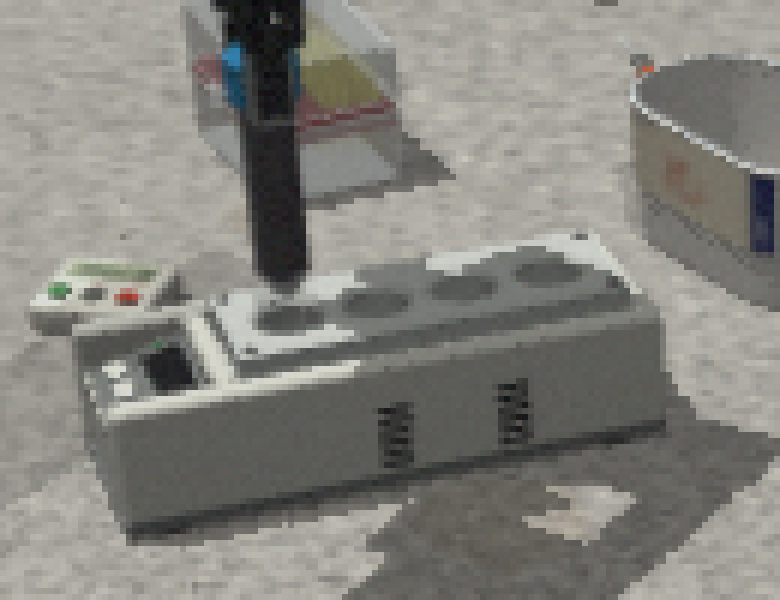

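```bash
python3 -m creep '[[0,0,0.0005,0.005,0,0,0],[0,0,0,0.008,0,0,0],[0,0,0,0.008,0,0,0],[0,0,0,0.008,0,0,0],[0,0,0,0.005,0,0,0],[0,0,0,0,0,0,0],[0,0,0,0,0,0,0]]'
python3 - <<'E'
from h import *
go([*wellP[0],.1086],wellA)
E
```

```text
t: 11.7
tool_pos: [0.4339, 0.2907, 0.1531]
tool_rot: [3.128, -0.292, -0.0]
contact_force: [0.3, 0.0, -0.1]
opening: 0.0349
turn z 0.1 shift mm [ 0.6  0.  44.5] tilt [-3.e-04  2.e-04 -1.e+00] pos [0.4339 0.2907 0.1531] t 11.7
```

```bash
python3 -m creep '[[0,0.0003,0,0.005,0,0,0],[0,0.0003,0,0.008,0,0,0],[0,0,0,0.01,0,0,0],[0,0,0,0.008,0,0,0],[0,0,0,0.005,0,0,0],[0,0,0,0.003,0,0,0],[0,0,0,0,0,0,0],[0,0,0,0,0,0,0],[0,0,0,0,0,0,0]]'
python3 - <<'E'
from h import *
go([*wellP[0],.1086],wellA)
E
```

```text
t: 12.6
tool_pos: [0.4348, 0.2908, 0.1148]
tool_rot: [-3.128, 0.292, -0.001]
contact_force: [-0.5, 0.2, -0.1]
opening: 0.0348
turn z 0.1 shift mm [-0.3  0.3  6.2] tilt [ 7.e-04 -5.e-04 -1.e+00] pos [0.4348 0.2908 0.1148] t 12.6
```

```bash
python3 -m creep '[[0,0,0,0.003,0,0,0],[0,0,0,0.002,0,0,0],[0,0,0,0.001,0,0,0],[0,0,0,0.0005,0,0,0],[0,0,0,0,0,0,0],[0,0,0,0,0,0,0],[0,0,0,0,0,0,0]]'
python3 -m creep '[[0,0,0,0.001,0,0,0],[0,0,0,0,0,0,0],[0,0,0,0,0,0,0]]'
```

```text
t: 13.3
tool_pos: [0.4349, 0.2907, 0.1085]
tool_rot: [-3.128, 0.292, -0.001]
contact_force: [0.0, -1.9, 4.5]
opening: 0.0349
t: 13.6
tool_pos: [0.4354, 0.2908, 0.1085]
tool_rot: [-3.128, 0.292, -0.003]
contact_force: [-2.0, -2.2, 9.3]
opening: 0.0347
```

```bash
python3 -m creep '[[0.5,0,0,-0.001,0,0,0],[0.7,0,0,0,0,0,0],[0.9,0,0,0,0,0,0],[0.9,0,0,0,0,0,0],[0.9,0,0,-0.005,0,0,0],[0.9,0,0,-0.015,0,0,0],[0.9,0,0,-0.02,0,0,0],[0.9,0,0,-0.02,0,0,-6],[0.9,0,0,-0.02,0,0,-8],[0.9,0,0,-0.02,0,0,-8],[0.9,0,0,-0.015,0,0,-8],[0.9,0,0,0,0,0,-8],[0.9,0,0,0,0,0,-6.7],[0.9,0,0,0,0,0,0],[0.9,0,0,0,0,0,0]]'
python3 - <<'E'
from h import *
go([*rackP[1],.1],rackA)
a=bgr(get_image("scene"))
cv2.imwrite("pics/p5.png",cv2.resize(a[110:310,155:355],(600,600),interpolation=3))
E
```

```text
t: 15.1
tool_pos: [0.4346, 0.2907, 0.2237]
tool_rot: [-3.005, -0.916, -0.002]
contact_force: [0.0, 0.2, 0.6]
opening: 0.0769
turn z -0.1 shift mm [-251.6  450.3  123.7] tilt [ 1.1e-03  1.0e-04 -1.0e+00] pos [0.4346 0.2907 0.2237] t 15.1
```

View pics/p5.png

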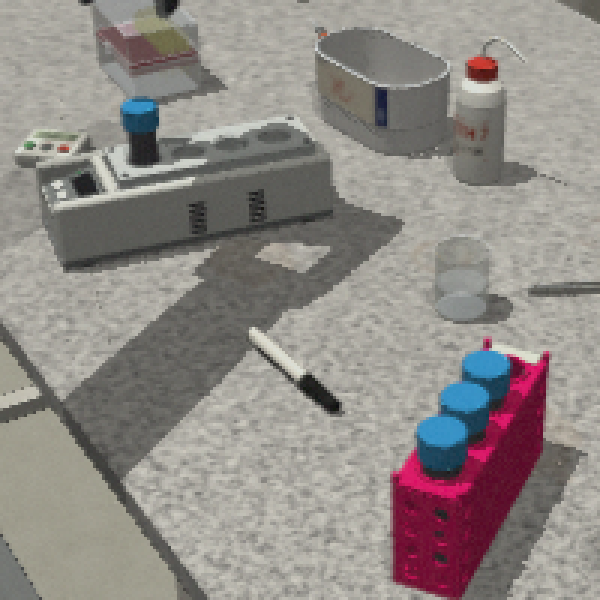

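```bash
cat >> h.py <<'E'
def caps():
    im=bgr(get_image("top"));m=cv2.inRange(cv2.cvtColor(im,cv2.COLOR_BGR2HSV),(95,110,60),(115,255,255))>0
    m[:,:340]=0;m[:,430:]=0;m[:190]=0
    for c,s in blobs(m,80,2000):print("cap",c.round(1),s[2:].tolist(),unproj("top",c,.118).round(4))
E
python3 -c "
from h import *
caps()"
python3 -m creep '[[0.9,-0.009,0.0161,0,0,0,0],[0.9,-0.018,0.0322,0,0,0,0],[0.9,-0.018,0.0322,0,0,0,0],[0.9,-0.018,0.0322,0,0,0,0],[0.9,-0.018,0.0322,0,0,0,0],[0.9,-0.018,0.0322,0,0,0,0],[0.9,-0.018,0.0322,0,0,0,0],[0.9,-0.018,0.0322,0,0,0,0],[0.9,-0.018,0.0322,0,0,0,0],[0.9,-0.018,0.0322,0,0,0,0],[0.9,-0.018,0.0322,0,0,0,0],[0.9,-0.018,0.0322,0,0,0,0],[0.9,-0.018,0.0322,0,0,0,0],[0.9,-0.018,0.0322,0,0,0,0],[0.9,-0.009,0.0161,0,0,0,0],[0.9,0,0,0,0,0,0],[0.9,0,0,0,0,0,0],[0.9,0,0,0,0,0,0],[0.9,0,0,0,0,0,0]]'
python3 -c "
from h import *
go([*rackP[1],.1],rackA)"
```

```text
cap [381.2 230.5] [17, 16, 229] [ 0.4779 -0.2231]
cap [394. 249.] [18, 17, 239] [ 0.4419 -0.2474]
cap [406.7 267.4] [18, 17, 243] [ 0.4066 -0.2713]
t: 17.1
tool_pos: [0.478, -0.2228, 0.2229]
tool_rot: [-3.003, -0.921, -0.0]
contact_force: [-0.1, -0.5, -0.0]
opening: 0.077
turn z 0.1 shift mm [ -0.5   0.3 122.9] tilt [ 2.e-04 -1.e-04 -1.e+00] pos [ 0.478  -0.2228  0.2229] t 17.1
```

Rack unmoved. Descend on tube_b, grip, check.

```bash
python3 -m creep '[[0.9,-0.0005,0,0.01,0,0,0],[0.9,0,0,0.02,0,0,0],[0.9,0,0,0.025,0,0,0],[0.9,0,0,0.025,0,0,0],[0.9,0,0,0.02,0,0,0],[0.9,0,0,0.015,0,0,0],[0.9,0,0,0.007,0,0,0],[0.9,0,0,0,0,0,0],[0.9,0,0,0,0,0,0],[0.9,0,0,0,0,0,0],[0.9,0,0,0,0,0,0]]'
python3 -c "
from h import *
go([*rackP[1],.1005],rackA)"
```

```text
t: 18.2
tool_pos: [0.4781, -0.2247, 0.102]
tool_rot: [3.003, 0.919, 0.002]
contact_force: [-0.2, 0.3, -0.0]
opening: 0.0768
turn z 0.0 shift mm [ 0.5 -1.4  1.5] tilt [ 8.0e-04  1.9e-03 -1.0e+00] pos [ 0.4781 -0.2247  0.102 ] t 18.2
```

```bash
python3 -m creep '[[0.7,0,-0.0005,0.001,0,0,0],[0.55,0,0,0,0,0,0],[0.4,0,0,0,0,0,0],[0.3,0,0,0,0,0,0],[0.2,0,0,0,0,0,0],[0,0,0,0,0,0,0],[0,0,0,0,0,0,0],[0,0,0,0,0,0,0]]' 40
python3 -c "
from h import *
go([*rackP[1],.1005],rackA)"
```

```text
t: 19.0
tool_pos: [0.4772, -0.2238, 0.1]
tool_rot: [-3.004, -0.919, 0.0]
contact_force: [-2.6, 1.8, 4.6]
opening: 0.0351
turn z 0.0 shift mm [ 0.8 -0.1 -0.5] tilt [ 0.e+00 -4.e-04 -1.e+00] pos [ 0.4772 -0.2238  0.1   ] t 19.0
```

```bash
python3 -m creep '[[0,0,0,-0.005,0,0,0],[0,0,0,-0.01,0,0,0],[0,0,0,-0.015,0,0,0],[0,0,0,-0.02,0,0,0],[0,0,0,-0.02,0,0,0],[0,0,0,-0.02,0,0,0],[0,0,0,-0.02,0,0,0],[0,0,0,-0.02,0,0,0],[0,0,0,-0.015,0,0,0],[0,0,0,-0.01,0,0,0],[0,0,0,0,0,0,6],[0,0,0,0,0,0,8],[0,0,0,0,0,0,8],[0,0,0,0,0,0,8],[0,0,0,0,0,0,8],[0,0,0,0,0,0,6.7],[0,0,0,0,0,0,0],[0,0,0,0,0,0,0]]'
python3 - <<'E'
from h import *
go([*wellP[1],.256],wellA)
caps()
E
```

```text
t: 20.8
tool_pos: [0.4771, -0.2238, 0.2547]
tool_rot: [-3.128, 0.288, 0.001]
contact_force: [-0.3, -0.0, -0.8]
opening: 0.0348
turn z 0.2 shift mm [ -93.8 -497.4   -1.3] tilt [-4.e-04 -1.e-04 -1.e+00] pos [ 0.4771 -0.2238  0.2547] t 20.8
cap [394.3 249.1] [17, 16, 217] [ 0.4417 -0.248 ]
cap [409.1 263.8] [15, 12, 108] [ 0.4136 -0.2762]
```

```bash
python3 -m creep '[[0,-0.0032,-0.0166,0,0,0,0],[0,-0.0063,-0.0332,0,0,0,0],[0,-0.0063,-0.0332,0,0,0,0],[0,-0.0063,-0.0332,0,0,0,0],[0,-0.0063,-0.0332,0,0,0,0],[0,-0.0063,-0.0332,0,0,0,0],[0,-0.0063,-0.0332,0,0,0,0],[0,-0.0063,-0.0332,0,0,0,0],[0,-0.0063,-0.0332,0,0,0,0],[0,-0.0063,-0.0332,0,0,0,0],[0,-0.0063,-0.0332,0,0,0,0],[0,-0.0063,-0.0332,0,0,0,0],[0,-0.0063,-0.0332,0,0,0,0],[0,-0.0063,-0.0332,0,0,0,0],[0,-0.0063,-0.0332,0,0,0,0],[0,-0.0032,-0.0166,0,0,0,0],[0,0,0,0,0,0,0],[0,0,0,0,0,0,0],[0,0,0,0,0,0,0],[0,0,0,0,0,0,0]]'
python3 -m creep '[[0,0,0,0.01,0,0,0],[0,0,0,0.018,0,0,0],[0,0,0,0.018,0,0,0],[0,0,0,0.014,0,0,0],[0,0,0,0.006,0,0,0],[0,0,0,0,0,0,0],[0,0,0,0,0,0,0],[0,0,0,0,0,0,0],[0,0,0,0,0,0,0]]'
python3 - <<'E'
from h import *
go([*wellP[1],.108],wellA)
a=bgr(get_image("scene"))
cv2.imwrite("pics/p6.png",cv2.resize(a[110:210,155:285],(780,600),interpolation=3))
E
```

```text
t: 22.85
tool_pos: [0.4766, 0.282, 0.2548]
tool_rot: [3.128, -0.294, 0.0]
contact_force: [0.1, -0.1, -0.9]
opening: 0.035
t: 23.75
tool_pos: [0.477, 0.2833, 0.1899]
tool_rot: [-3.127, 0.292, -0.002]
contact_force: [-0.7, -0.8, -0.0]
opening: 0.035
turn z 0.1 shift mm [ 0.8  0.8 81.9] tilt [ 0.0015 -0.001  -1.    ] pos [0.477  0.2833 0.1899] t 23.8
```

View pics/p6.png

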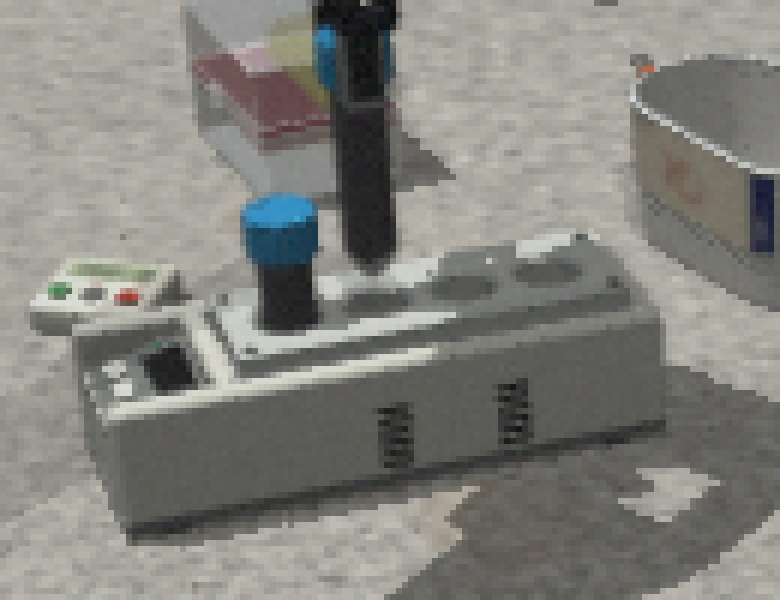

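```bash
python3 -m creep '[[0,0.0005,0,0.005,0,0,0],[0,0,0,0.01,0,0,0],[0,0,0,0.01,0,0,0],[0,0,0,0.008,0,0,0],[0,0,0,0.005,0,0,0],[0,0,0,0,0,0,0],[0,0,0,0,0,0,0]]'
python3 -m creep '[[0,0,0,0.006,0,0,0],[0,0,0,0.01,0,0,0],[0,0,0,0.01,0,0,0],[0,0,0,0.006,0,0,0],[0,0,0,0.003,0,0,0],[0,0,0,0,0,0,0],[0,0,0,0,0,0,0],[0,0,0,0,0,0,0]]'
python3 - <<'E'
from h import *
go([*wellP[1],.108],wellA)
E
```

```text
t: 24.5
tool_pos: [0.477, 0.283, 0.1507]
tool_rot: [3.128, -0.292, -0.0]
contact_force: [0.4, 0.0, -0.0]
opening: 0.0348
t: 25.3
tool_pos: [0.4773, 0.2831, 0.1164]
tool_rot: [-3.127, 0.292, -0.001]
contact_force: [-0.5, 0.3, 0.3]
opening: 0.0347
turn z 0.1 shift mm [0.5 0.6 8.4] tilt [ 8.e-04 -6.e-04 -1.e+00] pos [0.4773 0.2831 0.1164] t 25.3
```

```bash
python3 -m creep '[[0,0,0.0003,0.003,0,0,0],[0,0,0,0.003,0,0,0],[0,0,0,0.0015,0,0,0],[0,0,0,0.0005,0,0,0],[0,0,0,0,0,0,0],[0,0,0,0,0,0,0],[0,0,0,0,0,0,0]]'
python3 -m creep '[[0,0,0,0.001,0,0,0],[0,0,0,0,0,0,0],[0,0,0,0,0,0,0]]'
```

```text
t: 26.0
tool_pos: [0.477, 0.2826, 0.108]
tool_rot: [3.128, -0.292, 0.0]
contact_force: [-0.2, -1.3, 1.3]
opening: 0.0351
t: 26.3
tool_pos: [0.4775, 0.2827, 0.1079]
tool_rot: [-3.128, 0.292, -0.002]
contact_force: [-1.2, -1.3, 5.3]
opening: 0.0347
```

```bash
python3 -m creep '[[0.5,0,0,-0.001,0,0,0],[0.7,0,0,0,0,0,0],[0.9,0,0,0,0,0,0],[0.9,0,0,0,0,0,0],[0.9,0,0,-0.005,0,0,0],[0.9,0,0,-0.015,0,0,0],[0.9,0,0,-0.02,0,0,0],[0.9,0,0,-0.02,0,0,-6],[0.9,0,0,-0.02,0,0,-8],[0.9,0,0,-0.02,0,0,-8],[0.9,0,0,-0.015,0,0,-8],[0.9,0,0,0,0,0,-8],[0.9,0,0,0,0,0,-6.7],[0.9,0,0,0,0,0,0],[0.9,0,0,0,0,0,0]]'
python3 - <<'E'
from h import *
go([*rackP[2],.1005],rackA);caps()
E
```

```text
t: 27.8
tool_pos: [0.4771, 0.2827, 0.2237]
tool_rot: [-3.005, -0.915, -0.002]
contact_force: [0.0, 0.1, -0.4]
opening: 0.0768
turn z -0.1 shift mm [-325.3  419.9  123.2] tilt [ 1.1e-03  2.0e-04 -1.0e+00] pos [0.4771 0.2827 0.2237] t 27.8
cap [394.1 248.9] [17, 17, 237] [ 0.442  -0.2476]
cap [406.7 267.4] [18, 17, 244] [ 0.4066 -0.2713]
```

```bash
python3 -m creep '[[0.9,-0.0108,0.014,0,0,0,0],[0.9,-0.0217,0.028,0,0,0,0],[0.9,-0.0217,0.028,0,0,0,0],[0.9,-0.0217,0.028,0,0,0,0],[0.9,-0.0217,0.028,0,0,0,0],[0.9,-0.0217,0.028,0,0,0,0],[0.9,-0.0217,0.028,0,0,0,0],[0.9,-0.0217,0.028,0,0,0,0],[0.9,-0.0217,0.028,0,0,0,0],[0.9,-0.0217,0.028,0,0,0,0],[0.9,-0.0217,0.028,0,0,0,0],[0.9,-0.0217,0.028,0,0,0,0],[0.9,-0.0217,0.028,0,0,0,0],[0.9,-0.0217,0.028,0,0,0,0],[0.9,-0.0217,0.028,0,0,0,0],[0.9,-0.0108,0.014,0,0,0,0],[0.9,0,0,0,0,0,0],[0.9,0,0,0,0,0,0],[0.9,0,0,0,0,0,0],[0.9,0,0,0,0,0,0]]'
python3 -c "
from h import *
go([*rackP[2],.1005],rackA)"
```

```text
t: 29.85
tool_pos: [0.4424, -0.2465, 0.2228]
tool_rot: [-3.003, -0.921, -0.0]
contact_force: [-0.0, 0.4, 0.5]
opening: 0.077
turn z 0.1 shift mm [ -0.7   0.5 122.3] tilt [ 2.e-04 -1.e-04 -1.e+00] pos [ 0.4424 -0.2465  0.2228] t 29.9
```

```bash
python3 -m creep '[[0.9,-0.0005,0,0.01,0,0,0],[0.9,0,0,0.02,0,0,0],[0.9,0,0,0.025,0,0,0],[0.9,0,0,0.025,0,0,0],[0.9,0,0,0.02,0,0,0],[0.9,0,0,0.015,0,0,0],[0.9,0,0,0.007,0,0,0],[0.9,0,0,0,0,0,0],[0.9,0,0,0,0,0,0],[0.9,0,0,0,0,0,0],[0.9,0,0,0,0,0,0],[0.9,0,0,0,0,0,0],[0.9,0,0,0,0,0,0]]'
python3 -c "
from h import *
go([*rackP[2],.1005],rackA)"
```

```text
t: 31.15
tool_pos: [0.442, -0.248, 0.1012]
tool_rot: [3.004, 0.919, 0.001]
contact_force: [1.2, -0.6, 0.7]
opening: 0.0768
turn z 0.0 shift mm [ 0.5 -0.5  0.7] tilt [ 2.e-04  7.e-04 -1.e+00] pos [ 0.442  -0.248   0.1012] t 31.1
```

```bash
python3 -m creep '[[0.7,0.0003,0,0.0005,0,0,0],[0.55,0,0,0,0,0,0],[0.4,0,0,0,0,0,0],[0.3,0,0,0,0,0,0],[0.2,0,0,0,0,0,0],[0,0,0,0,0,0,0],[0,0,0,0,0,0,0],[0,0,0,0,0,0,0]]' 40
python3 -c "
from h import *
go([*rackP[2],.1005],rackA)"
```

```text
t: 31.95
tool_pos: [0.442, -0.2475, 0.1004]
tool_rot: [-3.004, -0.919, 0.0]
contact_force: [-1.6, 1.4, 3.1]
opening: 0.035
turn z 0.0 shift mm [ 0.2 -0.1 -0.1] tilt [-0.e+00 -4.e-04 -1.e+00] pos [ 0.442  -0.2475  0.1004] t 31.9
```

```bash
python3 -m creep '[[0,0,0,-0.005,0,0,0],[0,0,0,-0.01,0,0,0],[0,0,0,-0.015,0,0,0],[0,0,0,-0.02,0,0,0],[0,0,0,-0.02,0,0,0],[0,0,0,-0.02,0,0,0],[0,0,0,-0.02,0,0,0],[0,0,0,-0.02,0,0,0],[0,0,0,-0.015,0,0,0],[0,0,0,-0.01,0,0,0],[0,0,0,0,0,0,6],[0,0,0,0,0,0,8],[0,0,0,0,0,0,8],[0,0,0,0,0,0,8],[0,0,0,0,0,0,8],[0,0,0,0,0,0,6.7],[0,0,0,0,0,0,0],[0,0,0,0,0,0,0]]'
python3 - <<'E'
from h import *
go([*wellP[2],.256],wellA)
caps()
E
```

```text
t: 33.75
tool_pos: [0.442, -0.2476, 0.2552]
tool_rot: [-3.128, 0.288, 0.0]
contact_force: [0.3, -0.3, -0.8]
opening: 0.0352
turn z 0.2 shift mm [ -19.7 -527.3   -0.8] tilt [-3.e-04 -2.e-04 -1.e+00] pos [ 0.442  -0.2476  0.2552] t 33.8
cap [410.  269.3] [13, 15, 122] [ 0.4031 -0.2775]
```

```bash
python3 -m creep '[[0,-0.0008,-0.0177,0,0,0,0],[0,-0.0013,-0.0351,0,0,0,0],[0,-0.0013,-0.0351,0,0,0,0],[0,-0.0013,-0.0351,0,0,0,0],[0,-0.0013,-0.0351,0,0,0,0],[0,-0.0013,-0.0351,0,0,0,0],[0,-0.0013,-0.0351,0,0,0,0],[0,-0.0013,-0.0351,0,0,0,0],[0,-0.0013,-0.0351,0,0,0,0],[0,-0.0013,-0.0351,0,0,0,0],[0,-0.0013,-0.0351,0,0,0,0],[0,-0.0013,-0.0351,0,0,0,0],[0,-0.0013,-0.0351,0,0,0,0],[0,-0.0013,-0.0351,0,0,0,0],[0,-0.0013,-0.0351,0,0,0,0],[0,-0.0008,-0.0177,0,0,0,0],[0,0,0,0,0,0,0],[0,0,0,0,0,0,0],[0,0,0,0,0,0,0],[0,0,0,0,0,0,0]]'
python3 -m creep '[[0,0,0,0.01,0,0,0],[0,0,0,0.018,0,0,0],[0,0,0,0.018,0,0,0],[0,0,0,0.014,0,0,0],[0,0,0,0.006,0,0,0],[0,0,0,0,0,0,0],[0,0,0,0,0,0,0],[0,0,0,0,0,0,0],[0,0,0,0,0,0,0]]'
python3 - <<'E'
from h import *
go([*wellP[2],.1084],wellA)
a=bgr(get_image("scene"))
cv2.imwrite("pics/p7.png",cv2.resize(a[110:210,155:285],(780,600),interpolation=3))
E
```

```text
t: 35.8
tool_pos: [0.5203, 0.2726, 0.2554]
tool_rot: [3.128, -0.294, 0.0]
contact_force: [0.0, -0.7, -0.6]
opening: 0.0346
t: 36.7
tool_pos: [0.5207, 0.2739, 0.1904]
tool_rot: [-3.127, 0.292, -0.003]
contact_force: [-0.7, 0.5, -0.2]
opening: 0.035
turn z 0.1 shift mm [ 0.1 -0.3 82. ] tilt [ 0.0016 -0.001  -1.    ] pos [0.5207 0.2739 0.1904] t 36.7
```

View pics/p7.png

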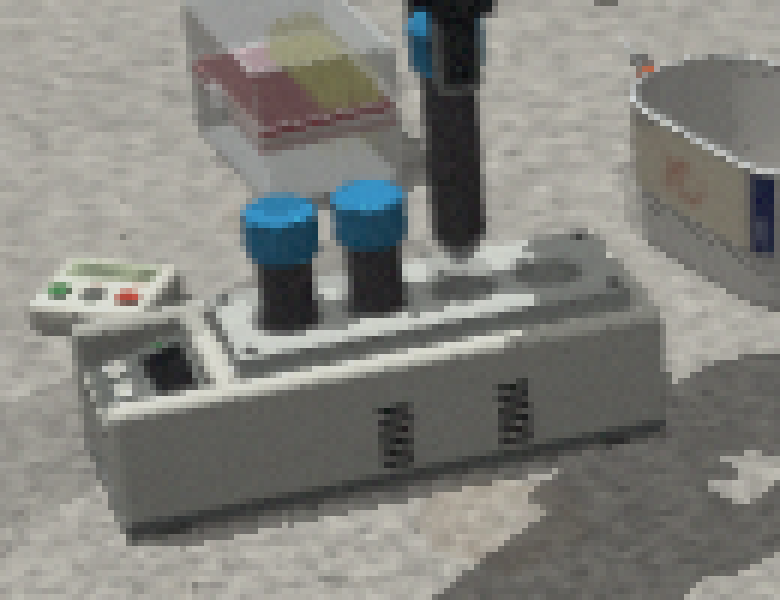

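Two tubes stand upright; tube c's foot (≈460,255) is over the third well (≈463,287). Lowering.

```bash
python3 -m creep '[[0,0.0003,-0.0005,0.005,0,0,0],[0,0,0,0.01,0,0,0],[0,0,0,0.01,0,0,0],[0,0,0,0.008,0,0,0],[0,0,0,0.005,0,0,0],[0,0,0,0,0,0,0],[0,0,0,0,0,0,0]]'
python3 -m creep '[[0,0,0,0.006,0,0,0],[0,0,0,0.01,0,0,0],[0,0,0,0.01,0,0,0],[0,0,0,0.006,0,0,0],[0,0,0,0.003,0,0,0],[0,0,0,0,0,0,0],[0,0,0,0,0,0,0],[0,0,0,0,0,0,0]]'
python3 - <<'E'
from h import *
go([*wellP[2],.1084],wellA)
E
```

```text
t: 37.45
tool_pos: [0.5206, 0.2741, 0.1513]
tool_rot: [3.128, -0.292, -0.0]
contact_force: [-0.4, -0.4, -0.0]
opening: 0.0348
t: 38.25
tool_pos: [0.5209, 0.2743, 0.1169]
tool_rot: [-3.128, 0.292, -0.001]
contact_force: [0.3, -0.2, -0.5]
opening: 0.0349
turn z 0.1 shift mm [-0.   0.1  8.5] tilt [ 8.e-04 -5.e-04 -1.e+00] pos [0.5209 0.2743 0.1169] t 38.2
```

```bash
python3 -m creep '[[0,0,0,0.003,0,0,0],[0,0,0,0.003,0,0,0],[0,0,0,0.0015,0,0,0],[0,0,0,0.0005,0,0,0],[0,0,0,0,0,0,0],[0,0,0,0,0,0,0],[0,0,0,0,0,0,0]]'
python3 -m creep '[[0,0,0,0.001,0,0,0],[0,0,0,0,0,0,0],[0,0,0,0,0,0,0]]'
```

```text
t: 38.95
tool_pos: [0.5206, 0.2741, 0.1084]
tool_rot: [3.128, -0.292, 0.0]
contact_force: [-0.3, -0.6, 0.9]
opening: 0.0348
t: 39.25
tool_pos: [0.5211, 0.2742, 0.1084]
tool_rot: [-3.128, 0.292, -0.002]
contact_force: [-0.8, -1.3, 6.0]
opening: 0.0352
```

```bash
python3 -m creep '[[0.5,0,0,-0.001,0,0,0],[0.7,0,0,0,0,0,0],[0.9,0,0,0,0,0,0],[0.9,0,0,0,0,0,0],[0.9,0,0,-0.005,0,0,0],[0.9,0,0,-0.015,0,0,0],[0.9,0,0,-0.02,0,0,0],[0.9,0,0,-0.02,0,0,-6],[0.9,0,0,-0.02,0,0,-8],[0.9,0,0,-0.02,0,0,-8],[0.9,0,0,-0.015,0,0,-8],[0.9,0,0,0,0,0,-8],[0.9,0,0,0,0,0,-6.7],[0.9,0,0,0,0,0,0],[0.9,0,0,0,0,0,0]]'
python3 - <<'E'
from h import *
go([*rackP[3],.1005],rackA);caps()
E
```

```text
t: 40.75
tool_pos: [0.5208, 0.2742, 0.2242]
tool_rot: [-3.005, -0.915, -0.002]
contact_force: [-0.4, 0.2, -0.2]
opening: 0.077
turn z -0.1 shift mm [-399.2  388.5  123.7] tilt [ 1.1e-03  2.0e-04 -1.0e+00] pos [0.5208 0.2742 0.2242] t 40.8
cap [406.6 267.4] [18, 17, 241] [ 0.4066 -0.2712]
```

```bash
python3 -m creep '[[0.9,-0.0125,0.0121,0,0,0,0],[0.9,-0.025,0.0242,0,0,0,0],[0.9,-0.025,0.0242,0,0,0,0],[0.9,-0.025,0.0242,0,0,0,0],[0.9,-0.025,0.0242,0,0,0,0],[0.9,-0.025,0.0242,0,0,0,0],[0.9,-0.025,0.0242,0,0,0,0],[0.9,-0.025,0.0242,0,0,0,0],[0.9,-0.025,0.0242,0,0,0,0],[0.9,-0.025,0.0242,0,0,0,0],[0.9,-0.025,0.0242,0,0,0,0],[0.9,-0.025,0.0242,0,0,0,0],[0.9,-0.025,0.0242,0,0,0,0],[0.9,-0.025,0.0242,0,0,0,0],[0.9,-0.025,0.0242,0,0,0,0],[0.9,-0.025,0.0242,0,0,0,0],[0.9,-0.0125,0.0121,0,0,0,0],[0.9,0,0,0,0,0,0],[0.9,0,0,0,0,0,0],[0.9,0,0,0,0,0,0]]'
python3 -c "
from h import *
go([*rackP[3],.1005],rackA)"
```

```text
t: 42.8
tool_pos: [0.4056, -0.2699, 0.2232]
tool_rot: [-3.004, -0.92, -0.0]
contact_force: [0.0, 0.7, 0.7]
opening: 0.0771
turn z 0.1 shift mm [  0.4   1.7 122.7] tilt [ 1.e-04 -3.e-04 -1.e+00] pos [ 0.4056 -0.2699  0.2232] t 42.8
```

```bash
python3 -m creep '[[0.9,0.0003,0.001,0.01,0,0,0],[0.9,0,0,0.02,0,0,0],[0.9,0,0,0.025,0,0,0],[0.9,0,0,0.025,0,0,0],[0.9,0,0,0.02,0,0,0],[0.9,0,0,0.015,0,0,0],[0.9,0,0,0.007,0,0,0],[0.9,0,0,0,0,0,0],[0.9,0,0,0,0,0,0],[0.9,0,0,0,0,0,0],[0.9,0,0,0,0,0,0],[0.9,0,0,0,0,0,0],[0.9,0,0,0,0,0,0]]'
python3 -c "
from h import *
go([*rackP[3],.1005],rackA)"
```

```text
t: 44.1
tool_pos: [0.4067, -0.2714, 0.1017]
tool_rot: [3.004, 0.919, 0.001]
contact_force: [-0.0, 0.0, 0.2]
opening: 0.0767
turn z 0.0 shift mm [ 0.3 -0.2  1.2] tilt [ 2.e-04  7.e-04 -1.e+00] pos [ 0.4067 -0.2714  0.1017] t 44.1
```

```bash
python3 -m creep '[[0.7,0.0003,0,0.001,0,0,0],[0.55,0,0,0,0,0,0],[0.4,0,0,0,0,0,0],[0.3,0,0,0,0,0,0],[0.2,0,0,0,0,0,0],[0,0,0,0,0,0,0],[0,0,0,0,0,0,0],[0,0,0,0,0,0,0]]' 40
python3 -c "
from h import *
go([*rackP[3],.1005],rackA)"
```

```text
t: 44.9
tool_pos: [0.4067, -0.2709, 0.1004]
tool_rot: [-3.004, -0.919, 0.0]
contact_force: [-1.5, 2.7, 2.6]
opening: 0.0347
turn z 0.0 shift mm [ 0.   0.2 -0.1] tilt [-0.e+00 -5.e-04 -1.e+00] pos [ 0.4067 -0.2709  0.1004] t 44.9
```

```bash
python3 -m creep '[[0,0,0,-0.005,0,0,0],[0,0,0,-0.01,0,0,0],[0,0,0,-0.015,0,0,0],[0,0,0,-0.02,0,0,0],[0,0,0,-0.02,0,0,0],[0,0,0,-0.02,0,0,0],[0,0,0,-0.02,0,0,0],[0,0,0,-0.02,0,0,0],[0,0,0,-0.015,0,0,0],[0,0,0,-0.01,0,0,0],[0,0,0,0,0,0,6],[0,0,0,0,0,0,8],[0,0,0,0,0,0,8],[0,0,0,0,0,0,8],[0,0,0,0,0,0,8],[0,0,0,0,0,0,6.7],[0,0,0,0,0,0,0],[0,0,0,0,0,0,0]]'
python3 - <<'E'
from h import *
go([*wellP[3],.256],wellA)
E
```

```text
t: 46.7
tool_pos: [0.4067, -0.271, 0.2552]
tool_rot: [-3.128, 0.288, 0.001]
contact_force: [-0.6, -0.0, -0.6]
opening: 0.035
turn z 0.2 shift mm [  54.6 -556.9   -0.8] tilt [-4.e-04 -2.e-04 -1.e+00] pos [ 0.4067 -0.271   0.2552] t 46.7
```

```bash
python3 -m creep '[[0,0.0018,-0.0174,0,0,0,0],[0,0.0034,-0.0348,0,0,0,0],[0,0.0034,-0.0348,0,0,0,0],[0,0.0034,-0.0348,0,0,0,0],[0,0.0034,-0.0348,0,0,0,0],[0,0.0034,-0.0348,0,0,0,0],[0,0.0034,-0.0348,0,0,0,0],[0,0.0034,-0.0348,0,0,0,0],[0,0.0034,-0.0348,0,0,0,0],[0,0.0034,-0.0348,0,0,0,0],[0,0.0034,-0.0348,0,0,0,0],[0,0.0034,-0.0348,0,0,0,0],[0,0.0034,-0.0348,0,0,0,0],[0,0.0034,-0.0348,0,0,0,0],[0,0.0034,-0.0348,0,0,0,0],[0,0.0034,-0.0348,0,0,0,0],[0,0.0018,-0.0174,0,0,0,0],[0,0,0,0,0,0,0],[0,0,0,0,0,0,0],[0,0,0,0,0,0,0]]'
python3 -m creep '[[0,0,0,0.01,0,0,0],[0,0,0,0.018,0,0,0],[0,0,0,0.018,0,0,0],[0,0,0,0.014,0,0,0],[0,0,0,0.006,0,0,0],[0,0,0,0,0,0,0],[0,0,0,0,0,0,0],[0,0,0,0,0,0,0],[0,0,0,0,0,0,0]]'
python3 - <<'E'
from h import *
go([*wellP[3],.1084],wellA)
a=bgr(get_image("scene"))
cv2.imwrite("pics/p8.png",cv2.resize(a[110:210,155:285],(780,600),interpolation=3))
E
```

```text
t: 48.7
tool_pos: [0.5635, 0.2648, 0.2554]
tool_rot: [3.127, -0.293, -0.0]
contact_force: [-0.3, -0.7, -0.1]
opening: 0.0348
t: 49.6
tool_pos: [0.5641, 0.2662, 0.1905]
tool_rot: [-3.127, 0.292, -0.003]
contact_force: [0.6, -0.2, 0.1]
opening: 0.0346
turn z 0.1 shift mm [ 0.   0.2 82.1] tilt [ 1.7e-03 -9.0e-04 -1.0e+00] pos [0.5641 0.2662 0.1905] t 49.6
```

View pics/p8.png

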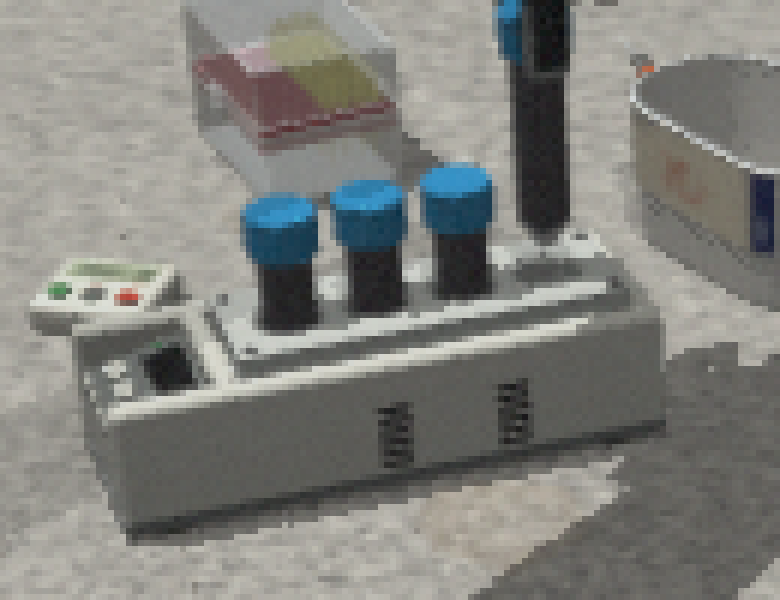

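Three stand upright; tube d's foot (≈543,240) is over the last well (≈548,270).

```bash
python3 -m creep '[[0,0.0003,0,0.005,0,0,0],[0,0,0,0.01,0,0,0],[0,0,0,0.01,0,0,0],[0,0,0,0.008,0,0,0],[0,0,0,0.005,0,0,0],[0,0,0,0,0,0,0],[0,0,0,0,0,0,0]]'
python3 -m creep '[[0,0,0,0.006,0,0,0],[0,0,0,0.01,0,0,0],[0,0,0,0.01,0,0,0],[0,0,0,0.006,0,0,0],[0,0,0,0.003,0,0,0],[0,0,0,0,0,0,0],[0,0,0,0,0,0,0],[0,0,0,0,0,0,0]]'
python3 - <<'E'
from h import *
go([*wellP[3],.1084],wellA)
E
```

```text
t: 50.35
tool_pos: [0.5639, 0.2659, 0.1513]
tool_rot: [3.128, -0.292, 0.0]
contact_force: [0.4, 0.8, -0.1]
opening: 0.0346
t: 51.15
tool_pos: [0.5642, 0.2661, 0.1169]
tool_rot: [-3.128, 0.292, -0.002]
contact_force: [-0.2, -0.5, -0.1]
opening: 0.0347
turn z 0.1 shift mm [-0.1  0.1  8.5] tilt [ 9.e-04 -5.e-04 -1.e+00] pos [0.5642 0.2661 0.1169] t 51.1
```

```bash
python3 -m creep '[[0,0,0,0.003,0,0,0],[0,0,0,0.003,0,0,0],[0,0,0,0.0015,0,0,0],[0,0,0,0.0005,0,0,0],[0,0,0,0,0,0,0],[0,0,0,0,0,0,0],[0,0,0,0,0,0,0]]'
python3 -m creep '[[0,0,0,0.001,0,0,0],[0,0,0,0,0,0,0],[0,0,0,0,0,0,0]]'
```

```text
t: 51.85
tool_pos: [0.5639, 0.2659, 0.1084]
tool_rot: [3.128, -0.292, 0.0]
contact_force: [-0.8, -0.5, 1.9]
opening: 0.0355
t: 52.15
tool_pos: [0.5644, 0.2659, 0.1083]
tool_rot: [-3.128, 0.292, -0.002]
contact_force: [-1.3, -1.4, 5.1]
opening: 0.0349
```

```bash
python3 -m creep '[[0.5,0,0,-0.001,0,0,0],[0.7,0,0,0,0,0,0],[0.9,0,0,0,0,0,0],[0.9,0,0,0,0,0,0],[0.9,0,0,-0.005,0,0,0],[0.9,0,0,-0.015,0,0,0],[0.9,0,0,-0.02,0,0,0],[0.9,0,0,-0.02,0,0,0],[0.9,0,0,-0.02,0,0,0],[0.9,0,0,-0.02,0,0,0],[0.9,0,0,-0.02,0,0,0],[0.9,0,0,-0.02,0,0,0],[0.9,0,0,-0.01,0,0,0],[0.9,0,0,0,0,0,0],[0.9,0,0,0,0,0,0],[0.9,0,0,0,0,0,0]]'
python3 - <<'E'
from h import *
a=bgr(get_image("scene"))
m=cv2.inRange(cv2.cvtColor(a,cv2.COLOR_BGR2HSV),(95,110,60),(115,255,255))>0;m[:,270:]=0
for c,s in blobs(m,60,2000):print("cap",c.round(1),s[2:].tolist())
print("expected",proj("scene",np.c_[wellP,[.126]*4]).round(1).tolist())
cv2.imwrite("pics/p9.png",cv2.resize(a[110:320,155:395],(680,595),interpolation=3))
E
```

```text
t: 53.75
tool_pos: [0.5632, 0.2657, 0.2567]
tool_rot: [3.127, -0.292, -0.004]
contact_force: [-0.6, 0.4, -0.0]
opening: 0.077
cap [255.5  54.9] [16, 50, 295]
cap [264.6  62. ] [9, 40, 98]
cap [251.1  96.5] [10, 22, 71]
cap [245.1 140.4] [11, 12, 113]
cap [230.7 142.8] [12, 11, 117]
cap [215.9 145.3] [13, 12, 124]
cap [201.5 147.7] [12, 12, 124]
expected [[200.8, 147.9], [215.8, 145.3], [230.5, 142.8], [244.9, 140.3]]
```

View pics/p9.png

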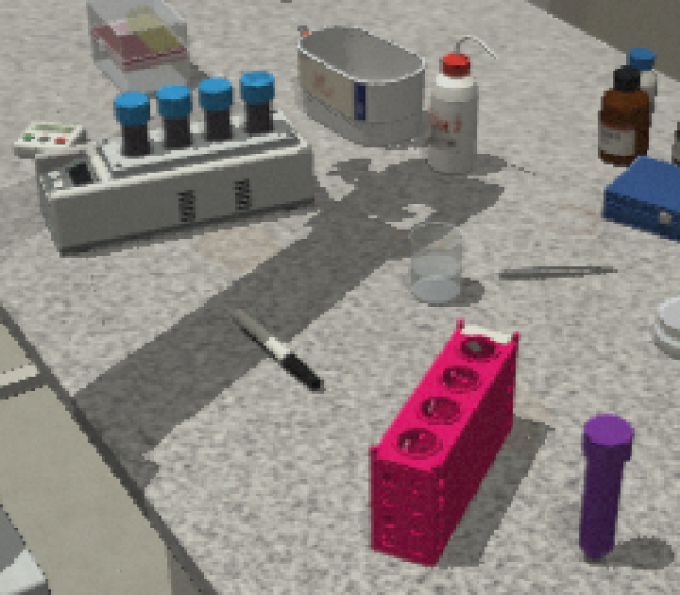

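All four caps are at home height and in the expected places, and the rack, marker and beaker are where they were.

```bash
python3 -c "
from station import finish_job
print(finish_job())"
```

```text
the job is handed in; nothing more can be done
None
```

I moved all four tubes from the rack into the heater in the order asked. The tube from the taped end is in the well next to the control panel, and the others follow along the row. I handed the job in at about 54 s of the 120 s limit.

- **Seating:** each tube was lowered in the grip until its foot touched the well floor. That happened within about 0.1 mm of the height I had worked out, with about 5–9 N on the wrist, and only then did I open the fingers.
- **Tubes in the last picture:** all four stand upright, and the caps are within 0.7 pixel (about 1.5 mm) of where fully home tubes should appear.
- **Other objects in the last picture:** the rack, beaker and marker look undisturbed. Between trips, the caps still in the rack had shifted by no more than about 0.5 mm.
- **Robot at hand-in:** the gripper was open and about 15 cm above its last release point, touching nothing.

No check failed. While the arm was in the way, top-view readings of the remaining caps came out up to 9 mm off because they were partly hidden, so I relied only on the clear views.

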